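Load the combustion boat to the thermocouple

ROBOT

A 7-joint arm with a two-finger parallel gripper is mounted at the origin on a cart in front of the work surface, level with it; the furniture and walls round the work are solid. World frame = base frame: x ahead of the robot, y to its left, z up, the work surface at z = 0. Lengths are in m, angles in rad, forces in N, time in s.
With the tool pointing down it reaches from about 0.4 to 0.85 m from the base axis. Payload 4.5 kg.
Tool frame: the origin (TCP) lies midway between the tips of the shut fingers; the grasp point (between the pads) lies robot.tcp_to_grasp behind it (robot.tcp_to_grasp is the distance from the TCP to the grasp point, in m); z points along the fingers, y is the direction in which the jaws open and shut (so a half turn about z gives the same grasp; the last joint's range is limited). The gripper opens to 88 mm and grips with 3 to 60 N. Pads are 18 mm wide; open, the fingers measure 123 mm over their backs; the gripper's body (75 mm by 187 mm) begins 45 mm behind the grasp point.
Start: joints at [1.159, 0.689, -0.195, 1.565, 0.157, 0.902, -0.215], TCP at [0.27, -0.564, 0.218] pointing down, gripper open.
Joint ranges: [-3.01, 3.01], [-0.46, 2.08], [-1.47, 1.51], [0.13, 2.56], [-1, 4.14], [0.04, 2.09], [-2.66, 2.66]. Speed limits (rad/s): [2.57, 2.57, 3.14, 3.14, 3.14, 3.14, 3.14].

INTERFACE

Orientations are given as a rotation vector (axis times angle).
In Python, from plant import robot gives the robot as it stands.
- The arm moves only by the tool send_rows, never from a script. Its argument "steps" is a list of rows, each a list of 5 numbers: the shift along the tool's x, y, z in mm, then the turn about the tool's z in rad, then the gripper's target within -1 to 1 (fully open at 1, half-way at 0, shut at -1). A call has 1 to 20 rows; each row is the pose to reach, as a shift and turn from the pose commanded when the call began, along the tool's axes at that moment; what a row does not reach only later rows make up. A row lasts 1/10 s, in which the tool goes at most 50 mm and 8.59 degrees, less where a joint would pass 70% of its speed; a pose out of reach is approached as far as the arm can. A call with a gripper value outside its range is refused whole. The fingers move at their own pace and stop on an object; the grip force is fixed at half the most. Time passes only in rows, so rows that repeat a pose let the fingers close. It gives the time, the measured TCP pose, the force and the opening at its end, in the units of the state.
- robot.state(): the state, without advancing time (a new reading comes with each control period).
- robot.snapshot(name): name is "scene" or "top" or "wrist"; returns a dict with "color" (400x640x3 uint8, red, green, blue), "camera_matrix" (3x3 intrinsics, pixels), "position" and "attitude" of the camera in the world; the wrist camera has in their place "tool_from_camera" (4x4, takes a point from camera to tool coordinates, whose origin is the TCP and whose axes are the flange's). Camera axes: x right, y down, z forward; pixel columns grow to the right and rows downward; lengths in m; the calibration is good to about 2 mm. A picture is of the moment at which its call begins: read the wrist's pose just before it. There is no depth.
- robot.close_job(): hands the job in, once; it reports no verdict.
Trained networks look in the newest picture that a camera, given by its name, has taken for a name from the list of things; names that differ only in an ending like _2 or _b are one class to them, and where a whole thing is asked for, a point or a joint stands for the part that bears it (a point fixed in the world has none). Each returns a list of dicts, best first, with "p" (0 to 1); they miss things now and then, are a little off and sometimes report something else, mostly with a low value. They report only what shows in the picture. A call takes as long as a camera call.
- robot.masks_of(camera, query): "pixels" (400x640 bool, what is visible of it) and "xy" ([column, row] in pixels, amid what is visible of it).
The state is a dict: "clock": time; "joints": joint angles; "qd": joint speeds; "joint_efforts": joint torques, N m; "tool_pos": TCP position; "tool_rot": TCP orientation; "force": force on the tool from outside, world axes, zero at the start; "moment": the same for the moment, N m; "opening": opening from 0.0 (shut) to 1.0 (fully open).
Only numpy, scipy, OpenCV 4.12 (cv2) and the standard library are available. Lean on these libraries where they do the work, as an engineer would, in place of code of your own. Each camera call takes 0.05 s, during which the arm holds its last target. There are 200 camera calls.

TASK

Load the small tube furnace: set the ceramic boat in the metal loading cradle in front of its mouth, then feed it into the bore with the push stick until you feel it come up against the thermocouple tip hidden inside, and press it lightly home so that it really touches. Never push with more than 12 N: the boat is brittle and the thermocouple must not be shifted. Draw the stick out, lay it on the desk clear of the furnace, and leave everything else where it stands.

Things in the scene. Friction and masses are not known exactly. Their poses are not given: they have to be found in the camera images.
- furnace: small white bench tube furnace with a rectangular ceramic bore, fixed to the desk; housing 100 mm long, 90 mm wide, top 100 mm above the desk, beginning 6 mm behind the mouth. Origin on the desk below the mouth; x runs level into the bore, y to the left when looking in, z up
- mouth (a point): middle of the bore's floor in the plane of its mouth, 42 mm above the desk; axes as the furnace. The bore is 21 mm wide, 24 mm high and closed at the back. In it, 10 mm above its floor, the tip of a 7 mm thermocouple points at the mouth; it lies 45 to 85 mm behind the mouth, differently each time, and cannot be seen
- cradle (a point): loading cradle: open steel channel in front of the mouth, floor level with the bore's. It runs from 62 mm before the mouth to the mouth, 24 mm wide inside, narrowing to 21 mm over the last 12 mm; its side walls stand 7 mm above its floor and are 3 mm thick. This point is the middle of its floor, 30 mm before the mouth; axes as the furnace
- boat_center (a point): white ceramic boat, an open-topped rectangular tray 36 mm long (x), 18 mm wide (y) and 20 mm high (z), walls 2.8 mm, about 45 g, the two ends alike; this point is its centre, 10 mm above its underside
- stick_grip (a point): push stick, about 110 g: flat steel bar 100 mm long, 16 mm wide, 8 mm thick, with an upright wooden grip 24 mm long, 14 mm wide, 40 mm high on its rear end (top 48 mm above the bar's underside). This point is in the middle of the wooden grip, 28 mm above the bar's underside; x points along the bar to its pushing end, 88 mm ahead of this point; z up
- thermocouple (a joint): how far the thermocouple has been shifted back through the gland that clamps it, in m: 0 at the start wherever its tip lies, and it should stay so. It slips only when pushed with about 14 N. The boat alone slides along cradle and bore with under 1 N, so meeting the tip is plainly felt
- white_bottle: bystander: white plastic bottle with a yellow cap, 71 mm across and 161 mm high; origin under its centre
- glass_adapter: bystander: small clear glass joint standing on end, 28 mm across and 70 mm high; origin under its centre
- labels: bystander: roll of blank labels, 73 x 86 x 62 mm; origin under its centre
- tape: bystander: roll of black tape lying flat, 55 mm across and 19 mm high; origin under its centre

How it is judged:
By the outcome, as a careful person would: the job done as asked, in the order asked, and still so for the second after the job is handed in, with the robot touching nothing.
It also fails if it takes over 64 s, if anything falls off the work surface, if the arm or the gripper's body presses on something with over 40 N, if the wrist force passes 120 N, or if a joint passes its speed limit or range.

## Working session

There is one attempt and no reset: what is moved stays moved. The work goes in short steps, Python scripts to look and compute and a tool call to move; the robot and the scene stay as the last step left them, time stands still between calls to the robot, and variables do not carry over. Pictures are saved under pics/ and viewed, about 8 in all and at most 12, crops included, and the job is handed in when it is done.

Besides the shell and the picture viewer there is one more tool, called after "Request:" as a command line: name --pt "numbers of a row" for each row, then --argument value for the rest. send_rows: Moves the arm, as the interface text tells. Its arguments: {"type":"object","properties":{"steps":{"type":"array"}},"required":["steps"]}

```bash
mkdir -p pics; ls; cat > h.py <<'E'
import numpy as np, cv2
from scipy.spatial.transform import Rotation as R
from plant import robot
def snap(n,f=None):
    s=robot.state(); d=robot.snapshot(n)
    if f: cv2.imwrite(f'pics/{f}.png',cv2.cvtColor(d['color'],cv2.COLOR_RGB2BGR))
    K=np.array(d['camera_matrix'])
    if 'tool_from_camera' in d:
        T=np.eye(4);T[:3,:3]=R.from_rotvec(s['tool_rot']).as_matrix();T[:3,3]=s['tool_pos']
        T=T@np.array(d['tool_from_camera']);Rm,p=T[:3,:3],T[:3,3]
    else:
        a=np.array(d['attitude']);p=np.array(d['position'])
        Rm=a if a.shape==(3,3) else (R.from_rotvec(a).as_matrix() if a.size==3 else R.from_quat(a).as_matrix())
    return dict(K=K,R=Rm,p=p,img=d['color'])
def ray(c,uv):
    return c['p'],c['R']@np.linalg.solve(c['K'],[uv[0],uv[1],1])
def atz(c,uv,z):
    p,d=ray(c,uv);return p+d*(z-p[2])/d[2]
def proj(c,P):
    q=(np.atleast_2d(P)-c['p'])@c['R'];q=q@c['K'].T;return q[:,:2]/q[:,2:]
def tri(*cu):
    A=np.zeros((3,3));b=np.zeros(3)
    for c,uv in cu:
        p,d=ray(c,uv);d=d/np.linalg.norm(d);M=np.eye(3)-np.outer(d,d);A+=M;b+=M@p
    return np.linalg.solve(A,b)
E
python3 - <<'E'
from h import *
s=robot.state();print(s, robot.tcp_to_grasp)
d=robot.snapshot('top');print(d['attitude'],d['position'],d['camera_matrix'])
for n in ['scene','top']:
    c=snap(n,n+'0')
    for q in ['furnace','cradle','boat_center','stick_grip','white_bottle','glass_adapter','labels','tape']:
        r=robot.masks_of(n,q)
        print(n,q,[(round(x['p'],2),np.round(x['xy']).tolist(),int(x['pixels'].sum()),np.round(atz(c,x['xy'],0.02),3).tolist()) for x in r[:2]])
E
```

```text
pics
{'clock': 0.0, 'joints': array([ 1.15878769,  0.68995634, -0.19451794,  1.5663341 ,  0.15731029,
        0.90250422, -0.21506166]), 'qd': array([-0.00114819,  0.00020871, -0.00045748,  0.00045354, -0.00014186,
        0.00092049,  0.00016727]), 'joint_efforts': array([ 8.35579049e-04, -5.27571845e+01, -1.26688544e+00, -1.53428507e+01,
       -5.27012197e-02,  6.43153035e-03,  1.80938632e-04]), 'tool_pos': array([ 0.26915731, -0.56333711,  0.21723007]), 'tool_rot': array([-3.06213738e+00, -6.94308430e-01,  8.40680124e-04]), 'force': array([0.76902915, 0.41782344, 0.83372723]), 'moment': array([-0.02514368, -0.01956685, -0.06134174]), 'opening': 1.0021983358715951} 0.0187
[-2.1790731   2.18600566 -0.10746366] [0.36105419 0.11357344 1.71863583] [[434.03727374   0.         319.66433873]
 [  0.         434.03727374 203.69729081]
 [  0.           0.           1.        ]]
scene furnace [(0.67, [440.0, 246.0], 1537, [0.498, -0.365, 0.02]), (0.19, [396.0, 260.0], 191, [0.352, -0.256, 0.02])]
scene cradle [(0.64, [440.0, 245.0], 1521, [0.499, -0.364, 0.02])]
scene boat_center []
scene stick_grip [(0.75, [395.0, 258.0], 210, [0.359, -0.252, 0.02])]
scene white_bottle [(0.96, [219.0, 172.0], 470, [0.551, 0.709, 0.02]), (0.64, [416.0, 216.0], 79, [0.633, -0.232, 0.02])]
scene glass_adapter [(0.57, [416.0, 220.0], 71, [0.607, -0.241, 0.02])]
scene labels [(0.78, [433.0, 220.0], 350, [0.642, -0.295, 0.02])]
scene tape [(0.58, [396.0, 224.0], 142, [0.55, -0.179, 0.02])]
top furnace [(0.88, [438.0, 216.0], 1021, [0.459, -0.372, 0.02])]
top cradle [(0.76, [445.0, 218.0], 981, [0.451, -0.397, 0.02])]
top boat_center []
top stick_grip [(0.4, [411.0, 238.0], 91, [0.375, -0.265, 0.02])]
top white_bottle [(0.64, [180.0, 214.0], 423, [0.469, 0.641, 0.02])]
top glass_adapter []
top labels [(0.8, [422.0, 183.0], 228, [0.59, -0.314, 0.02])]
top tape []
```

```bash
python3 - <<'E'
import cv2,numpy as np
a=cv2.imread('pics/scene0.png')[180:310,350:550];b=cv2.imread('pics/top0.png')[160:290,370:570]
cv2.imwrite('pics/c0.png',np.vstack([cv2.resize(x,None,fx=3.0,fy=2.3 if 0 else 3.0,interpolation=3)[:300*2] for x in(a,b)])[:, :])
im=cv2.imread('pics/c0.png');cv2.imwrite('pics/c0.png',cv2.resize(np.hstack([im[:390],im[390:780]]),(800,260)))
E
```

```text
(no output)
```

View pics/c0.png

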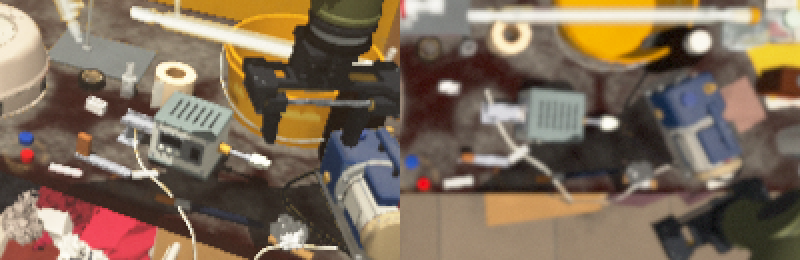

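The furnace sits centre (top view about (438,216)) with its mouth to the left. The stick, with its brown grip, is in front near (405,238). Two white blocks at top about (394,203) and (398,252) could be the boat. Next I move closer.

```bash
cat >> h.py <<'E'
def go(target,jaw=None):
    """shift in tool axes (mm) & turn about tool z so that tool y lies along world angle jaw (rad)"""
    s=robot.state();Rt=R.from_rotvec(s['tool_rot']).as_matrix()
    sh=Rt.T@(np.array(target)-s['tool_pos'])*1000
    t=0
    if jaw is not None:
        w=Rt.T@np.array([np.cos(jaw),np.sin(jaw),0]); t=np.arctan2(-w[0],w[1]); t=(t+np.pi/2)%np.pi-np.pi/2
    print('pos',np.round(s['tool_pos'],4),'shift',np.round(sh,1),'turn',round(t,4),'j7',round(s['joints'][6],3),'clk',round(s['clock'],2),'F',np.round(s['force'],2),'open',round(s['opening'],3))
    return sh,t
E
python3 - <<'E'
from h import *
d=robot.snapshot('wrist');print(np.round(d['tool_from_camera'],3),d['camera_matrix'][0][0])
s=robot.state();print(np.round(R.from_rotvec(s['tool_rot']).as_matrix(),3))
go([0.42,-0.25,0.33],0)
E
```

```text
[[-0.001 -0.946 -0.324  0.086]
 [ 1.    -0.001  0.     0.001]
 [-0.001 -0.324  0.946 -0.167]
 [ 0.     0.     0.     1.   ]] 348.3694778188627
[[ 0.902  0.431  0.   ]
 [ 0.431 -0.902 -0.   ]
 [-0.     0.    -1.   ]]
pos [ 0.2695 -0.5639  0.2181] shift [ 271.2 -218.3 -112. ] turn -1.125 j7 -0.215 clk 1.0 F [-0.21  0.43 -0.25] open 1.005
```

Request:
send_rows --pt "0 0 -60 0 1" --pt "0 0 -110 0 1" --pt "270 -218 -112 -1.125 1" --pt "270 -218 -112 -1.125 1" --pt "270 -218 -112 -1.125 1" --pt "270 -218 -112 -1.125 1" --pt "270 -218 -112 -1.125 1" --pt "270 -218 -112 -1.125 1" --pt "270 -218 -112 -1.125 1" --pt "270 -218 -112 -1.125 1" --pt "270 -218 -112 -1.125 1" --pt "270 -218 -112 -1.125 1" --pt "270 -218 -112 -1.125 1" --pt "270 -218 -112 -1.125 1"

```text
clock: 2.4
tool_pos: [0.4186, -0.2519, 0.3299]
tool_rot: [-2.225, -2.218, 0.001]
force: [-0.2, -0.2, 0.3]
opening: 1.001
```

```bash
cat > look.py <<'E'
import sys,pickle
from h import *
f=sys.argv[1]
c=snap('wrist',f);go([0.42,-0.25,0.33],0)
M={}
for q in ['furnace','cradle','boat_center','stick_grip','glass_adapter','labels','tape']:
    r=robot.masks_of('wrist',q);M[q]=r
    print(q,[(round(x['p'],2),np.round(x['xy']).tolist(),int(x['pixels'].sum()),np.round(atz(c,x['xy'],0.02),3).tolist()) for x in r[:3]])
pickle.dump((c,M),open(f+'.pkl','wb'))
E
python3 look.py w1
```

```text
pos [ 0.4187 -0.2516  0.3299] shift [ 1.6  1.3 -0.1] turn -0.0025 j7 0.162 clk 2.45 F [1.27 0.18 0.07] open 0.996
furnace [(0.87, [347.0, 237.0], 8091, [0.459, -0.397, 0.02])]
cradle [(0.91, [350.0, 239.0], 7988, [0.463, -0.399, 0.02])]
boat_center []
stick_grip [(0.66, [287.0, 150.0], 787, [0.374, -0.264, 0.02])]
glass_adapter [(0.82, [447.0, 136.0], 604, [0.593, -0.245, 0.02])]
labels [(0.57, [461.0, 191.0], 3296, [0.622, -0.324, 0.02])]
tape []
```

View pics/w1.png

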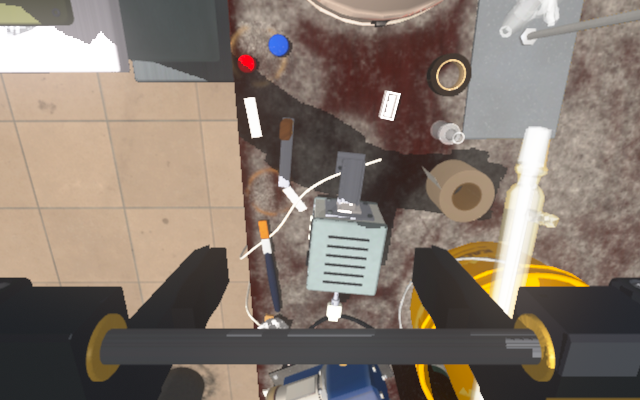

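The wrist view shows the boat as an open tray at (390,105), the stick grip at (286,128) with its bar down to (286,184), and the cradle channel around (350,178) leading to the furnace mouth. Next I take a closer second view.

```bash
python3 - <<'E'
from h import *
import pickle
c,M=pickle.load(open('w1.pkl','rb'))
for n,uv,z in [('boat',(390,105),.02),('grip',(287,130),.048),('barend',(286,185),.008),('mouth',(347,203),.042),('cradlefront',(352,153),.045)]:print(n,np.round(atz(c,uv,z),4))
go([.47,-.20,.20],0)
E
```

```text
boat [ 0.5124 -0.2034  0.02  ]
grip [ 0.3772 -0.2318  0.048 ]
barend [ 0.3691 -0.3176  0.008 ]
mouth [ 0.4565 -0.3337  0.042 ]
cradlefront [ 0.4613 -0.2626  0.045 ]
pos [ 0.4191 -0.2509  0.33  ] shift [ 50.9  50.9 130. ] turn -0.0002 j7 0.163 clk 2.8 F [-0.16 -0.22  0.53] open 1.0
```

Request:
send_rows --pt "40 25 45 0 1" --pt "45 35 90 0 1" --pt "45 35 130 0 1" --pt "45 35 130 0 1" --pt "45 35 130 0 1" --pt "45 35 130 0 1"

```text
clock: 3.4
tool_pos: [0.4554, -0.2067, 0.2022]
tool_rot: [2.22, 2.218, 0.002]
force: [0.4, 0.2, -0.5]
opening: 1.003
```

```bash
python3 look.py w2; python3 -c "
import cv2
im=cv2.imread('pics/w2.png');cv2.imwrite('pics/w2c.png',cv2.resize(im[0:300,160:500],(800,706),interpolation=3)[:600])"
```

```text
pos [ 0.4555 -0.2068  0.2024] shift [ -43.5  -34.9 -127.7] turn -0.0014 j7 -0.093 clk 3.45 F [ 0.    0.02 -0.39] open 1.0
furnace [(0.81, [316.0, 310.0], 10061, [0.452, -0.386, 0.02])]
cradle [(0.86, [322.0, 309.0], 10047, [0.459, -0.384, 0.02])]
boat_center [(0.73, [378.0, 158.0], 728, [0.516, -0.201, 0.02])]
stick_grip [(0.57, [243.0, 205.0], 1437, [0.375, -0.252, 0.02])]
glass_adapter [(0.79, [448.0, 197.0], 1086, [0.593, -0.244, 0.02])]
labels [(0.74, [477.0, 253.0], 2927, [0.633, -0.311, 0.02])]
tape [(0.74, [461.0, 124.0], 1931, [0.596, -0.167, 0.02])]
```

View pics/w2c.png

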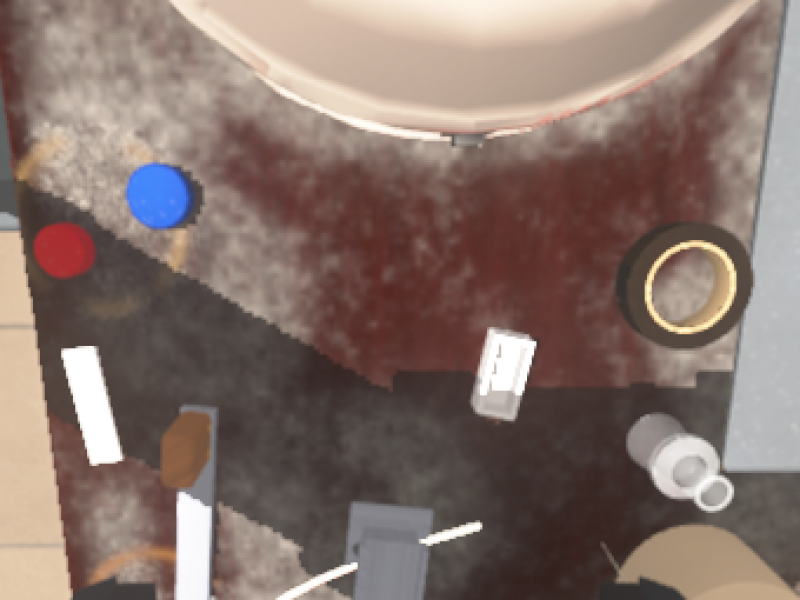

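```bash
cat > fit.py <<'E'
from h import *
from scipy.optimize import minimize
def box(x0,x1,y0,y1,z0,z1):return np.array([[x,y,z] for x in(x0,x1) for y in(y0,y1) for z in(z0,z1)])/1000
BOAT=[box(-18,18,-9,9,0,20)]
STICK=[box(-12,88,-8,8,0,8),box(-12,12,-7,7,8,48)]
FURN=[box(6,106,-45,45,0,100),box(-62,6,-15,15,39,49)]
def world(B,p):
    c,s=np.cos(p[2]),np.sin(p[2]);return B@np.array([[c,s,0],[-s,c,0],[0,0,1]])+[p[0],p[1],p[3] if len(p)>3 else 0]
def sil(c,bs,p,S=4):
    m=np.zeros((400*S,640*S),np.uint8)
    for b in bs: cv2.fillConvexPoly(m,cv2.convexHull(np.round((proj(c,world(b,p))+.5)*S-.5).astype(np.int32)),1)
    return cv2.resize(m.astype(np.float32),(640,400),interpolation=cv2.INTER_AREA)
def fit(views,bs,p0,step=(.008,.008,.1)):
    def cost(p):
        return sum(np.abs(sil(c,bs,p)-m)[:275].sum()/m.sum() for c,m in views)
    p=np.array(p0,float)
    for k in (1,.3):
        sx=np.vstack([p]+[p+np.eye(len(p))[i]*step[i]*k for i in range(len(p))])
        r=minimize(cost,p,method='Nelder-Mead',options=dict(initial_simplex=sx,maxfev=150));p=r.x
    return p,r.fun
def draw(c,bs,p,im,col=(0,255,0),S=1):
    for b in bs:
        q=proj(c,world(b,p))
        for i in range(8):
            for j in range(i):
                if bin(i^j).count('1')==1: cv2.line(im,tuple(np.round((q[i]+.5)*S).astype(int).tolist()),tuple(np.round((q[j]+.5)*S).astype(int).tolist()),col,1)
E
python3 - <<'E'
from fit import *
import pickle
D={n:pickle.load(open(n+'.pkl','rb')) for n in('w1','w2')}
def vs(q,ns): return [(D[n][0],D[n][1][q][0]['pixels'].astype(np.float32)) for n in ns if D[n][1][q]]
a=-np.pi/2
P={}
for nm,q,bs,p0,ns in [('boat','boat_center',BOAT,[.512,-.2,a-.1],['w2']),('stick','stick_grip',STICK,[.376,-.23,a],['w1','w2']),('stick2','stick_grip',STICK,[.376,-.23,a],['w2']),('furn','furnace',FURN,[.457,-.33,a],['w1','w2']),('furn1','furnace',FURN,[.457,-.33,a],['w1'])]:
    P[nm],f=fit(vs(q,ns),bs,p0);print(nm,np.round(P[nm],4),round(np.degrees(P[nm][2]-a),1),round(f,3))
json=__import__('json');json.dump({k:list(v) for k,v in P.items()},open('P.json','w'))
S=4;o=[]
for n in('w1','w2'):
    c=D[n][0];im=cv2.cvtColor(cv2.resize(c['img'],None,fx=S,fy=S,interpolation=3),cv2.COLOR_RGB2BGR)
    for k,b,col in(('boat',BOAT,(0,255,0)),('stick',STICK,(255,255,0)),('furn',FURN,(0,0,255))):draw(c,b,P[k],im,col,S)
    o.append(cv2.resize(im[S*90:S*270,S*210:S*410] if n=='w1' else im[S*130:S*310,S*210:S*410],(400,360)))
    if n=='w1':im1=im
x=im1[S*85:S*225,S*270:S*410]
y=im[S*140:S*280,S*225:S*395]
cv2.imwrite('pics/o1.png',np.hstack([cv2.resize(x,(400,400)),cv2.resize(y,(400*170//140*1,400))])[:, :800])
E
```

```text
boat [ 0.5133 -0.2033 -1.7874] -12.4 0.078
stick [ 0.3745 -0.2325 -1.6749] -6.0 0.218
stick2 [ 0.3748 -0.2328 -1.68  ] -6.3 0.09
furn [ 0.4573 -0.3347 -1.6821] -6.4 0.149
furn1 [ 0.4574 -0.3303 -1.6977] -7.3 0.069
```

View pics/o1.png

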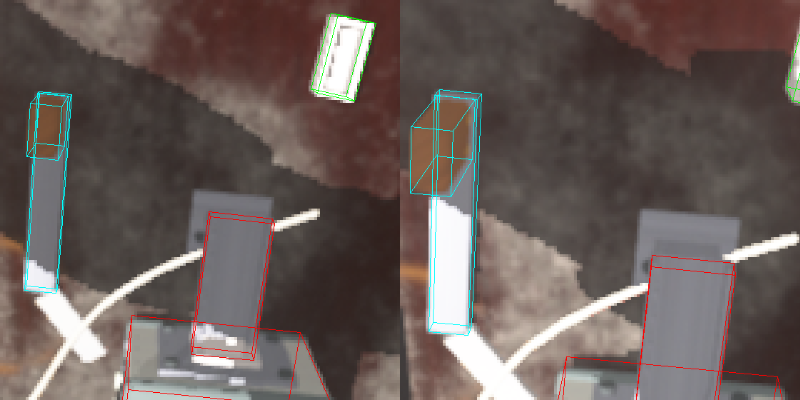

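The fits overlay well: the boat in green, the stick in cyan and the cradle/furnace in red. The cable passes under the cradle on the desk. Next I grasp the boat.

```bash
python3 - <<'E'
from h import *
import pickle
c,M=pickle.load(open('w2.pkl','rb'))
print(atz(c,(438,187),0),atz(c,(463,209),.07))
go([.5133,-.2033,.011],-.217)
E
```

```text
[ 0.5881486  -0.23891381  0.        ] [ 0.58848604 -0.23808205  0.07      ]
pos [ 0.4543 -0.2061  0.2006] shift [  2.9  58.9 189.6] turn 0.2166 j7 -0.093 clk 3.8 F [-0.96 -0.05  0.38] open 0.996
```

Request:
send_rows --pt "3 40 30 0.12 0" --pt "3 59 70 0.217 0" --pt "3 59 110 0.217 0" --pt "3 59 140 0.217 0" --pt "3 59 160 0.217 0" --pt "3 59 175 0.217 0" --pt "3 59 183 0.217 0" --pt "3 59 188 0.217 0" --pt "3 59 188.5 0.217 0" --pt "3 59 188.5 0.217 0" --pt "3 59 188.5 0.217 0"

```text
clock: 4.9
tool_pos: [0.5136, -0.203, 0.0123]
tool_rot: [2.448, 1.967, 0.001]
force: [0.8, 0.1, 0.2]
opening: 0.501
```

```bash
python3 - <<'E'
from h import *
go([.5133,-.2033,.012],-.217)
E
```

```text
pos [ 0.5136 -0.203   0.0123] shift [-0.3 -0.3  0.3] turn -0.0001 j7 -0.429 clk 4.9 F [0.76 0.08 0.22] open 0.501
```

Request:
send_rows --pt "0 0 0 0 -1" --pt "0 0 0 0 -1" --pt "0 0 0 0 -1" --pt "0 0 0 0 -1" --pt "0 0 0 0 -1" --pt "0 0 -20 0 -1" --pt "0 0 -60 0 -1" --pt "0 0 -100 0 -1" --pt "0 0 -140 0 -1" --pt "-40 -12 -148 -0.097 -1" --pt "-80 -24 -148 -0.097 -1" --pt "-117 -32 -148 -0.097 -1" --pt "-117 -32 -148 -0.097 -1" --pt "-117 -32 -148 -0.097 -1" --pt "-117 -32 -148 -0.097 -1"

```text
clock: 6.4
tool_pos: [0.4575, -0.3087, 0.1596]
tool_rot: [-2.348, -2.086, -0.002]
force: [-0.1, 1.2, 0.8]
opening: 0.008
```

```bash
python3 - <<'E'
from fit import *
import pickle
c=snap('wrist','w3');go([.457,-.31,.16],-.12)
r=robot.masks_of('wrist','furnace');b=robot.masks_of('wrist','boat_center')
print([(x['p'],x['xy'],x['pixels'].sum()) for x in r+b])
pickle.dump((c,dict(furnace=r,boat=b)),open('w3.pkl','wb'))
S=3
im=cv2.cvtColor(cv2.resize(c['img'],None,fx=S,fy=S,interpolation=3),cv2.COLOR_RGB2BGR)
draw(c,FURN,[.4573,-.333,-1.69],im,(0,0,255),S)
cv2.imwrite('pics/o3.png',im[S*100:S*290,S*210:S*450])
E
```

```text
pos [ 0.4576 -0.3085  0.1596] shift [-1.6 -0.5 -0.4] turn 0.0026 j7 -0.041 clk 6.45 F [ 0.52 -0.59 -1.13] open 0.007
[(0.56, [321.4, 222.2], np.int64(9843)), (0.94, [373.8, 40.9], np.int64(1160))]
```

View pics/o3.png

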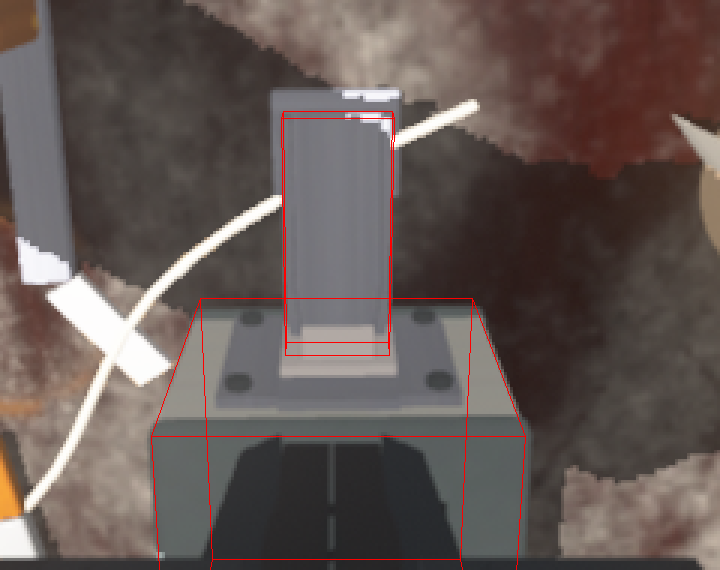

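The gripper shut empty (opening 0.007) and the boat still stands on the desk at (374,41). The cradle overlay fits well. I need the boat's pose again before a lower grasp.

```bash
python3 - <<'E'
from fit import *
import pickle
c,M=pickle.load(open('w3.pkl','rb'));m=M['boat'][0]['pixels'].astype(np.float32)
for p0 in ([.5133,-.2033,-1.787],[.51,-.205,-1.4]):
    p,f=fit([(c,m)],BOAT,p0);print(np.round(p,4),round(f,3))
r=robot.masks_of('wrist','boat_center')
go([p[0]+.0,p[1]-.03,.16],p[2]+np.pi/2)
S=5
im=cv2.cvtColor(cv2.resize(c['img'],None,fx=S,fy=S,interpolation=3),cv2.COLOR_RGB2BGR)
draw(c,BOAT,p,im,(0,255,0),1*S)
cv2.imwrite('pics/o4.png',im[0:S*80,S*330:S*430])
E
```

```text
[ 0.513  -0.2035 -1.7886] 0.054
[ 0.513  -0.2036 -1.7904] 0.054
pos [ 0.4574 -0.3089  0.1596] shift [81.3 46.4 -0.4] turn 0.1019 j7 -0.041 clk 6.6 F [-0.68  0.55 -0.2 ] open 0.002
```

View pics/o4.png

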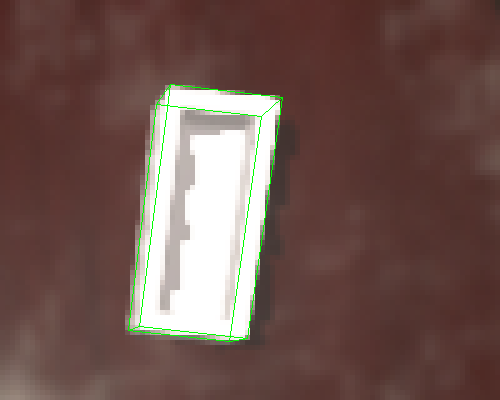

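The boat has not moved at all, so the fingers had probably not closed yet when I lifted. I retry with a check of the opening before lifting.

Request:
send_rows --pt "40 22 0 0.05 0" --pt "80 45 0 0.102 0" --pt "110 47 0 0.102 0" --pt "110 47 0 0.102 0" --pt "110 47 0 0.102 0" --pt "110 47 0 0.102 0"

```text
clock: 7.2
tool_pos: [0.5159, -0.2078, 0.1594]
tool_rot: [2.455, 1.96, -0.002]
force: [-0.4, 0.4, 0.4]
opening: 0.498
```

```bash
python3 - <<'E'
from h import *
go([.513,-.2035,.011],-.2186)
E
```

```text
pos [ 0.5159 -0.2078  0.1594] shift [  3.7  -3.7 148.4] turn -0.0046 j7 -0.311 clk 7.2 F [-0.38  0.44  0.38] open 0.498
```

Request:
send_rows --pt "3.7 -3.7 40 -0.004 0" --pt "3.7 -3.7 80 -0.004 0" --pt "3.7 -3.7 115 -0.004 0" --pt "3.7 -3.7 135 -0.004 0" --pt "3.7 -3.7 144 -0.004 0" --pt "3.7 -3.7 148.4 -0.004 0" --pt "3.7 -3.7 148.4 -0.004 0" --pt "3.7 -3.7 148.4 -0.004 -1" --pt "3.7 -3.7 148.4 -0.004 -1" --pt "3.7 -3.7 148.4 -0.004 -1" --pt "3.7 -3.7 148.4 -0.004 -1" --pt "3.7 -3.7 148.4 -0.004 -1" --pt "3.7 -3.7 148.4 -0.004 -1" --pt "3.7 -3.7 148.4 -0.004 -1" --pt "3.7 -3.7 148.4 -0.004 -1" --pt "3.7 -3.7 148.4 -0.004 -1"

```text
clock: 8.8
tool_pos: [0.5137, -0.2021, 0.0111]
tool_rot: [2.45, 1.967, -0.0]
force: [0.1, 0.2, 0.6]
opening: 0.003
```

```bash
python3 - <<'E'
from fit import *
c=snap('wrist','w5');go([.513,-.2035,.011],-.2186)
r=robot.masks_of('wrist','boat_center');print([(x['p'],x['xy'],x['pixels'].sum()) for x in r])
S=2
im=cv2.cvtColor(cv2.resize(c['img'],None,fx=S,fy=S,interpolation=3),cv2.COLOR_RGB2BGR)
draw(c,BOAT,[.513,-.2035,-1.789],im,(0,255,0),S)
cv2.imwrite('pics/o5.png',im[S*120:S*400,S*170:S*470])
E
```

```text
pos [ 0.5137 -0.2022  0.0111] shift [-1.4 -0.4  0.1] turn 0.0006 j7 -0.443 clk 8.85 F [0.06 0.4  1.31] open 0.007
[(0.74, [319.5, 226.1], np.int64(1288))]
```

View pics/o5.png

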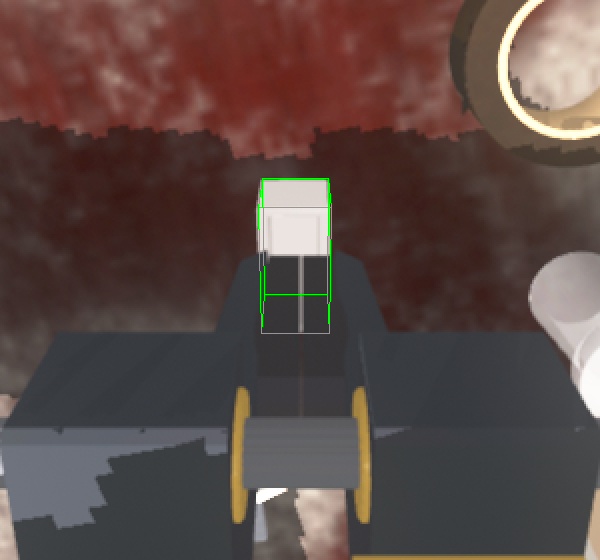

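The shut fingers hover just above the tray: its rim shows whole in front of the tips at row 248, with no contact force. The tip silhouette implies the real tips end about 12 mm above the TCP. A width grasp low enough would bring the gripper body onto the 70 mm glass adapter. So I grip the boat lengthwise first, set it down in the clear, and regrasp it across its width.

Request:
send_rows --pt "-1 0 -30 0 -1" --pt "-1 0 -55 -0.15 -1" --pt "-1 0 -55 -0.3 0.2" --pt "-1 0 -55 -0.45 0.2" --pt "-1 0 -55 -0.6 0.2" --pt "-1 0 -55 -0.75 0.2" --pt "-1 0 -55 -0.9 0.2" --pt "-1 0 -55 -1.05 0.2" --pt "-1 0 -55 -1.2 0.2" --pt "-1 0 -55 -1.35 0.2" --pt "-1 0 -55 -1.5 0.2" --pt "-1 0 -55 -1.57 0.2" --pt "-1 0 -35 -1.57 0.2" --pt "-1 0 -15 -1.57 0.2" --pt "-1 0 0 -1.57 0.2" --pt "-1 0 5 -1.57 0.2" --pt "-1 0 5 -1.57 0.2"

```text
clock: 10.6
tool_pos: [0.5131, -0.2031, 0.0056]
tool_rot: [-0.343, -3.122, -0.0]
force: [-0.1, -0.5, 0.5]
opening: 0.6
```

```bash
python3 - <<'E'
from h import *
go([.513,-.2035,-.003],-1.789)
E
```

```text
pos [ 0.5131 -0.2031  0.0056] shift [-0.  -0.4  8.6] turn -0.0005 j7 0.679 clk 10.6 F [-0.11 -0.48  0.47] open 0.6
```

Now lower in small steps to about z = −0.003, watching the force, then close.

Request:
send_rows --pt "0 0 3 0 0.2" --pt "0 0 6 0 0.2" --pt "0 0 6 0 0.2"

```text
clock: 10.9
tool_pos: [0.5136, -0.2033, 0.0003]
tool_rot: [0.343, 3.122, -0.0]
force: [-0.2, -0.3, -0.2]
opening: 0.597
```

Request:
send_rows --pt "0 0 2 0 0.2" --pt "0 0 2 0 -1" --pt "0 0 2 0 -1" --pt "0 0 2 0 -1" --pt "0 0 2 0 -1" --pt "0 0 2 0 -1" --pt "0 0 2 0 -1" --pt "0 0 2 0 -1"

```text
clock: 11.7
tool_pos: [0.5136, -0.2032, -0.0018]
tool_rot: [0.343, 3.123, -0.0]
force: [-0.0, -0.1, 1.0]
opening: 0.381
```

Request:
send_rows --pt "0 0 -10 0 -1" --pt "0 0 -30 0 -1" --pt "30 8 -30 -0.05 -1" --pt "58 16 -30 -0.1 -1" --pt "58 16 -30 -0.1 -1" --pt "58 16 -12 -0.1 -1" --pt "58 16 -3 -0.1 -1" --pt "58 16 -0.5 -0.1 -1" --pt "58 16 -0.5 -0.1 -1"

```text
clock: 12.6
tool_pos: [0.4608, -0.1761, -0.0012]
tool_rot: [0.189, 3.136, -0.003]
force: [0.1, -2.1, -0.2]
opening: 0.383
```

Request:
send_rows --pt "0 0 0 0 0.1" --pt "0 0 0 0 0.1" --pt "0 0 0 0 0.1" --pt "0 0 0 0 0.1" --pt "0 0 -30 0 0.1" --pt "0 0 -60 0 0.1" --pt "0 0 -60 0.15 0.1" --pt "0 0 -60 0.3 -0.2" --pt "0 0 -60 0.45 -0.2" --pt "0 0 -60 0.6 -0.2" --pt "0 0 -60 0.75 -0.2" --pt "0 0 -60 0.9 -0.2" --pt "0 0 -60 1.05 -0.2" --pt "0 0 -60 1.2 -0.2" --pt "0 0 -60 1.35 -0.2" --pt "0 0 -60 1.5 -0.2" --pt "0 0 -60 1.57 -0.2" --pt "0 0 -60 1.57 -0.2"

```text
clock: 14.4
tool_pos: [0.4605, -0.1733, 0.0586]
tool_rot: [-2.346, -2.089, -0.002]
force: [0.1, 0.8, -0.3]
opening: 0.393
```

```bash
python3 - <<'E'
from fit import *
c=snap('wrist','w6');go([.46,-.175,-.002],-.12)
r=robot.masks_of('wrist','boat_center');print([(x['p'],x['xy'],x['pixels'].sum()) for x in r])
if r:
    m=r[0]['pixels'].astype(np.float32);ys,xs=np.nonzero(m);print(xs.min(),xs.max(),ys.min(),ys.max())
    for x in np.arange(-.0,.01,.02):
        q=proj(c,world(BOAT[0],[.46,-.175,-1.69]));print(np.round([q.min(0),q.max(0)],1))
    # edges: near end & sides
    print(atz(c,((xs.min()+xs.max())/2,ys.min()),0.0))
E
```

```text
pos [ 0.4605 -0.1736  0.0586] shift [-1.5 -0.3 60.6] turn 0.0055 j7 -0.474 clk 14.45 F [ 0.29 -0.34 -0.  ] open 0.401
[(0.66, [322.8, 213.0], np.int64(1672))]
305 333 185 245
[[303.2 183.4]
 [332.1 245. ]]
[ 0.46278081 -0.15829383  0.        ]
```

Request:
send_rows --pt "-1.5 0 30 0 -0.2" --pt "-1.5 0 50 0 -0.2" --pt "-1.5 0 57 0 -0.2" --pt "-1.5 0 60 0 -0.2" --pt "-1.5 0 60 0 -0.2" --pt "-1.5 0 60 0 -1" --pt "-1.5 0 60 0 -1" --pt "-1.5 0 60 0 -1" --pt "-1.5 0 60 0 -1" --pt "-1.5 0 60 0 -1" --pt "-1.5 0 60 0 -1"

```text
clock: 15.6
tool_pos: [0.4608, -0.1765, -0.0011]
tool_rot: [2.348, 2.086, 0.002]
force: [-0.6, 0.2, -0.3]
opening: 0.021
```

```bash
python3 - <<'E'
from fit import *
import json,pickle
# refine furnace from w3 mask (mask vs housing+cradle) and report
D={n:pickle.load(open(n+'.pkl','rb')) for n in('w1','w2','w3')}
c,M=D['w3']; print([(r['p']) for r in M['furnace']])
for ns in (['w3'],['w1','w2','w3']):
    p,f=fit([(D[n][0],D[n][1]['furnace'][0]['pixels'].astype(np.float32)) for n in ns],FURN,[.4573,-.333,-1.69],(.004,.004,.03));print(ns,np.round(p,4),round(f,3))
p=np.array([.4573,-.333]);yaw=-1.69
ex=np.array([np.cos(yaw),np.sin(yaw)])
print(go([*(p-.042*ex),.044],yaw+np.pi/2))
E
```

```text
[0.56]
['w3'] [ 0.4581 -0.3328 -1.674 ] 0.275
['w1', 'w2', 'w3'] [ 0.4579 -0.3331 -1.6774] 0.428
pos [ 0.4608 -0.1765 -0.0011] shift [-113.8   15.1  -45.1] turn 0.0012 j7 -0.535 clk 15.6 F [-0.55  0.21 -0.3 ] open 0.021
(array([-113.81661988,   15.09974833,  -45.08416558]), np.float64(0.0011609483414736221))
```

The opening of 0.021 is too small for the boat, so I look before going on.

```bash
python3 - <<'E'
from fit import *
c=snap('wrist','w7')
r=robot.masks_of('wrist','boat_center');print([(x['p'],x['xy'],x['pixels'].sum()) for x in r])
S=3
im=cv2.cvtColor(cv2.resize(c['img'],None,fx=S,fy=S,interpolation=3),cv2.COLOR_RGB2BGR)
draw(c,BOAT,[.4608,-.176,-1.69],im,(0,255,0),S)
a=im[S*160:S*350,S*240:S*400]
w5=cv2.imread('pics/w6.png');b=cv2.resize(w5,None,fx=S,fy=S,interpolation=3)[S*160:S*350,S*240:S*400]
cv2.imwrite('pics/o7.png',cv2.resize(np.hstack([a,b]),(800,475)))
E
```

```text
[(0.95, [331.2, 232.5], np.int64(1573))]
```

View pics/o7.png

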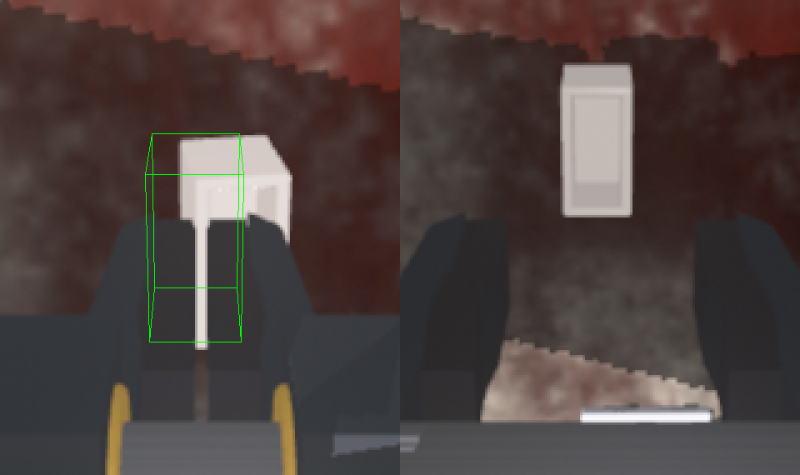

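The picture shows that one finger rode over the rim: the jaws now hold only the boat's left wall. I release it gently, lift, and probe the desk with shut fingers beside the boat to learn the true tip height.

Request:
send_rows --pt "0 0 0 0 -0.85" --pt "0 0 0 0 -0.85" --pt "0 0 0 0 -0.85" --pt "0 0 -15 0 -0.85" --pt "0 0 -40 0 -1" --pt "40 0 -40 0 -1" --pt "50 0 -10 0 -1" --pt "50 0 0 0 -1" --pt "50 0 0 0 -1"

```text
clock: 16.6
tool_pos: [0.4648, -0.1272, -0.0026]
tool_rot: [-2.347, -2.086, 0.005]
force: [0.2, -0.4, 0.5]
opening: 0.001
```

```bash
python3 - <<'E'
from fit import *
c=snap('wrist','w8');go([.46,-.175,-.002],-.12)
r=robot.masks_of('wrist','boat_center');print([(x['p'],x['xy'],x['pixels'].sum()) for x in r])
if r:
    m=r[0]['pixels'].astype(np.float32)
    p,f=fit([(c,m)],BOAT,[.462,-.18,-1.69]);print(np.round(p,4),f)
E
```

```text
pos [ 0.4651 -0.1278 -0.0019] shift [-47.4   0.5   0.2] turn 0.0014 j7 -0.625 clk 16.65 F [-0.04  0.29  0.7 ] open 0.009
[(0.81, [332.3, 366.4], np.int64(320))]
[ 0.462 -0.18  -1.69 ] 0.0
```

Request:
send_rows --pt "0 0 1.5 0 -1" --pt "0 0 3 0 -1" --pt "0 0 3 0 -1"

```text
clock: 17.0
tool_pos: [0.4661, -0.1273, -0.0042]
tool_rot: [2.349, 2.085, 0.0]
force: [-0.1, -0.7, -0.1]
opening: 0.003
```

Still no contact; I keep lowering.

Request:
send_rows --pt "0 0 1.5 0 -1" --pt "0 0 3 0 -1" --pt "0 0 3 0 -1"

```text
clock: 17.3
tool_pos: [0.466, -0.1268, -0.0075]
tool_rot: [-2.348, -2.087, 0.0]
force: [-0.2, -0.6, -0.4]
opening: 0.006
```

Request:
send_rows --pt "0 0 1.5 0 -1" --pt "0 0 3 0 -1" --pt "0 0 3 0 -1"

```text
clock: 17.6
tool_pos: [0.4661, -0.1271, -0.0105]
tool_rot: [2.349, 2.086, -0.001]
force: [0.5, -1.1, 1.0]
opening: 0.005
```

Request:
send_rows --pt "0 0 1.5 0 -1" --pt "0 0 2.5 0 -1" --pt "0 0 2.5 0 -1"

```text
clock: 17.9
tool_pos: [0.4661, -0.128, -0.0126]
tool_rot: [2.349, 2.084, -0.001]
force: [-0.4, -3.0, 5.0]
opening: 0.008
```

The tips touch the desk at TCP z ≈ −0.012, so they end 12 mm above the TCP. I lift and relocate the boat.

Request:
send_rows --pt "0 0 -30 0 -0.2" --pt "0 0 -72 0 -0.2" --pt "-40 0 -72 0 -0.2" --pt "-50 0 -72 0 -0.2" --pt "-50 0 -72 0 -0.2" --pt "-50 0 -72 0 -0.2"

```text
clock: 18.5
tool_pos: [0.46, -0.1754, 0.0586]
tool_rot: [-2.347, -2.086, -0.001]
force: [0.2, 0.0, -0.1]
opening: 0.401
```

```bash
python3 - <<'E'
from fit import *
c=snap('wrist','w9')
r=robot.masks_of('wrist','boat_center');print([(x['p'],x['xy'],x['pixels'].sum()) for x in r])
m=r[0]['pixels'].astype(np.float32)
for y in(-1.69,-1.3):
    p,f=fit([(c,m)],BOAT,[.468,-.178,y]);print(np.round(p,4),round(f,3))
go([p[0],p[1],-.007],p[2]+np.pi/2)
S=3
im=cv2.cvtColor(cv2.resize(c['img'],None,fx=S,fy=S,interpolation=3),cv2.COLOR_RGB2BGR)
draw(c,BOAT,p,im,(0,255,0),S)
cv2.imwrite('pics/o9.png',im[S*160:S*290,S*240:S*400])
E
```

```text
[(0.62, [328.8, 209.7], np.int64(1720))]
[ 0.4661 -0.1763 -1.6938] 0.036
[ 0.466  -0.1765 -1.6878] 0.036
pos [ 0.4602 -0.1746  0.0586] shift [-1.3  6.  65.6] turn 0.0013 j7 -0.501 clk 18.6 F [ 0.27 -0.42  1.03] open 0.401
```

View pics/o9.png

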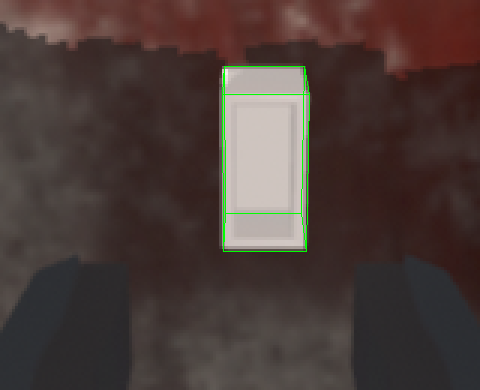

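The boat is upright and aligned, with the fit tight. Grasp deeper.

Request:
send_rows --pt "-1 6 30 0 -0.2" --pt "-1 6 50 0 -0.2" --pt "-1 6 60 0 -0.2" --pt "-1 6 65.6 0 -0.2" --pt "-1 6 65.6 0 -0.2" --pt "-1 6 65.6 0 -1" --pt "-1 6 65.6 0 -1" --pt "-1 6 65.6 0 -1" --pt "-1 6 65.6 0 -1" --pt "-1 6 65.6 0 -1" --pt "-1 6 65.6 0 -1"

```text
clock: 19.7
tool_pos: [0.4663, -0.1783, -0.0058]
tool_rot: [2.348, 2.086, 0.001]
force: [-1.5, 0.5, 6.4]
opening: 0.198
```

Request:
send_rows --pt "0 0 -20 0 -1" --pt "0 0 -55 0 -1" --pt "0 2 -86 0 -1" --pt "-40 4 -86 0 -1" --pt "-80 7 -86 0 -1" --pt "-112.7 9.6 -86 0.003 -1" --pt "-112.7 9.6 -86 0.003 -1" --pt "-112.7 9.6 -86 0.003 -1" --pt "-112.7 9.6 -86 0.003 -1"

```text
clock: 20.6
tool_pos: [0.4625, -0.2896, 0.0795]
tool_rot: [-2.349, -2.085, -0.001]
force: [0.1, 1.4, 0.3]
opening: 0.196
```

```bash
python3 - <<'E'
from fit import *
c=snap('wrist','w10');go([.4625,-.2913,.039],-1.685+np.pi/2)
S=3
im=cv2.cvtColor(cv2.resize(c['img'],None,fx=S,fy=S,interpolation=3),cv2.COLOR_RGB2BGR)
draw(c,FURN[1:],[.4577,-.333,-1.685],im,(0,0,255),S)
cv2.imwrite('pics/o10.png',im[S*120:S*310,S*210:S*430])
E
```

```text
pos [ 0.4626 -0.2893  0.0796] shift [-2.   0.1 40.6] turn -0.0042 j7 -0.246 clk 20.65 F [ 0.41 -0.22 -0.93] open 0.198
```

View pics/o10.png

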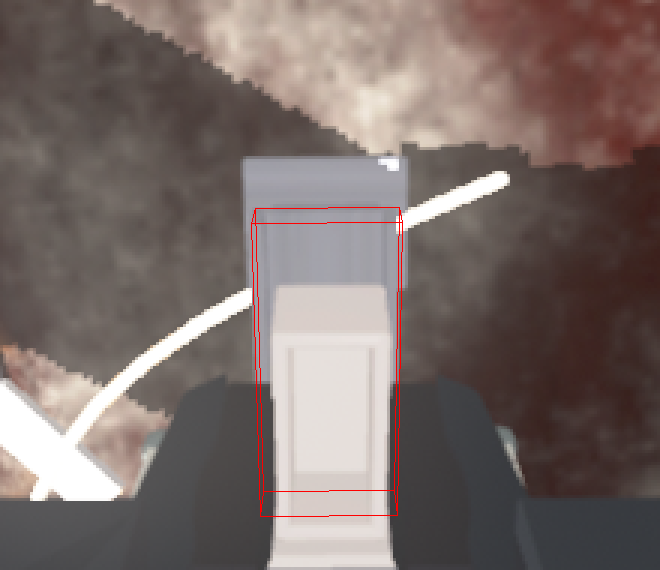

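Request:
send_rows --pt "-2 0 15 0 -1" --pt "-2 0 28 0 -1" --pt "-2 0 36 0 -1" --pt "-2 0 40 0 -1" --pt "-2 0 40 0 -1"

```text
clock: 21.15
tool_pos: [0.4619, -0.2926, 0.039]
tool_rot: [-2.35, -2.083, 0.001]
force: [-1.3, 0.0, -0.0]
opening: 0.195
```

```bash
python3 - <<'E'
from fit import *
go([.4625,-.2913,.039],-1.685+np.pi/2)
E
```

```text
pos [ 0.4619 -0.2926  0.039 ] shift [ 1.3  0.5 -0. ] turn -0.006 j7 -0.289 clk 21.15 F [-1.28  0.   -0.04] open 0.195
```

Request:
send_rows --pt "0 0 1 0 -1" --pt "0 0 1 0 -1" --pt "0 0 1 0 -0.45" --pt "0 0 1 0 -0.45" --pt "0 0 1 0 -0.45" --pt "0 0 -10 0 -0.35" --pt "0 0 -35 0 -0.2" --pt "0 0 -80 0 -0.2" --pt "10 0 -110 0 -0.2" --pt "10 0 -110 0 -0.2" --pt "10 0 -110 0 -0.2"

```text
clock: 22.25
tool_pos: [0.4634, -0.2835, 0.1505]
tool_rot: [2.35, 2.082, 0.0]
force: [0.1, 0.2, -0.9]
opening: 0.398
```

```bash
python3 - <<'E'
from fit import *
import pickle
c=snap('wrist','w11');go([.3745,-.2325,.06],-.105)
ss=robot.masks_of('wrist','stick_grip')
r=robot.masks_of('wrist','boat_center');print([(x['p'],x['xy'],x['pixels'].sum()) for x in r+ss])
if r:
    m=r[0]['pixels'].astype(np.float32)
    p,f=fit([(c,m)],BOAT,[.4625,-.2913,-1.685,.042],(.004,.004,.05,.003));print(np.round(p,4),round(f,3))
    p,f=fit([(c,m)],[BOAT[0]+[0,0,.042]],[.4625,-.2913,-1.685],(.004,.004,.05,.003));print(np.round(p,4),round(f,3))
if ss:
    p,f=fit([(c,ss[0]['pixels'].astype(np.float32))],STICK,[.3745,-.2325,-1.678]);print(np.round(p,4),round(f,3))
S=3
im=cv2.cvtColor(cv2.resize(c['img'],None,fx=S,fy=S,interpolation=3),cv2.COLOR_RGB2BGR)
draw(c,FURN,[.4577,-.333,-1.685],im,(0,0,255),S)
draw(c,STICK,p,im,(255,255,0),S)
cv2.imwrite('pics/o11.png',im[S*90:S*280,S*180:S*440])
E
```

```text
pos [ 0.4626 -0.2835  0.1494] shift [ 40.1 -93.5  89.5] turn -0.0162 j7 -0.183 clk 22.3 F [ 0.44 -0.13 -0.38] open 0.398
[(0.88, [323.0, 195.8], np.int64(1165)), (0.92, [217.3, 154.6], np.int64(2482))]
[ 0.4636 -0.291  -1.6914  0.0419] 0.048
[ 0.4636 -0.2909 -1.7025] 0.047
[ 0.3751 -0.2328 -1.6874] 0.083
```

View pics/o11.png

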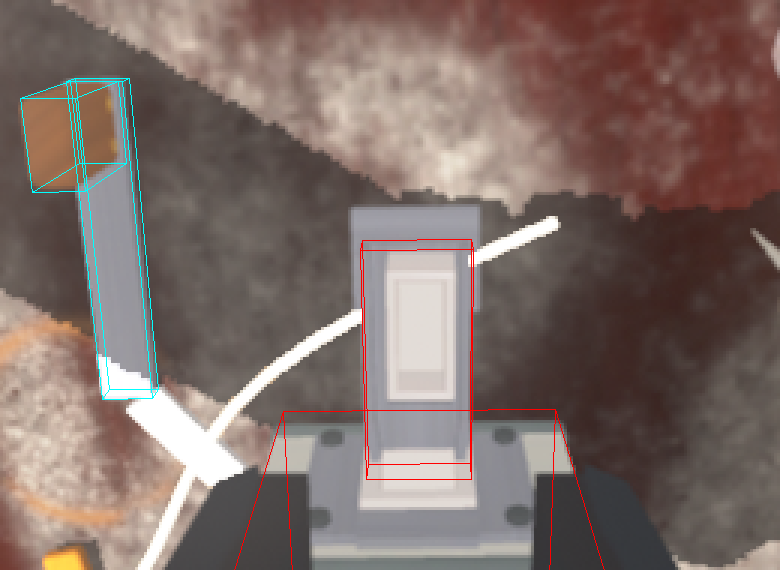

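The boat sits in the cradle (fitted height 0.0419 m, aligned), and the stick pose is confirmed. Now I take the stick.

Request:
send_rows --pt "20 -47 0 -0.01 -0.2" --pt "40 -93 20 -0.012 -0.2" --pt "40 -93 60 -0.012 -0.2" --pt "40 -93 100 -0.012 -0.2" --pt "40 -93 130 -0.012 -0.2" --pt "40 -93 142 -0.012 -0.2" --pt "40 -93 144.5 -0.012 -0.2" --pt "40 -93 144.5 -0.012 -0.2" --pt "40 -93 144.5 -0.012 -1" --pt "40 -93 144.5 -0.012 -1" --pt "40 -93 144.5 -0.012 -1" --pt "40 -93 144.5 -0.012 -1" --pt "40 -93 144.5 -0.012 -1" --pt "40 -93 144.5 -0.012 -1" --pt "40 -93 144.5 -0.012 -1"

```text
clock: 23.9
tool_pos: [0.3759, -0.2324, 0.0051]
tool_rot: [2.339, 2.097, 0.0]
force: [0.2, -0.2, -1.1]
opening: 0.156
```

```bash
python3 - <<'E'
from h import *
yaw=-1.685;ex=np.array([np.cos(yaw),np.sin(yaw)]);m=np.array([.4577,-.333])
go([*(m-(.060+.088+.012)*ex),.105],yaw+np.pi/2)
go([*(m-(.060+.088+.012)*ex),.05],yaw+np.pi/2)
E
```

```text
pos [ 0.3759 -0.2324  0.0051] shift [ 68.8  93.2 -99.9] turn 0.0053 j7 -1.247 clk 23.9 F [ 0.22 -0.21 -1.13] open 0.156
pos [ 0.3759 -0.2324  0.0051] shift [ 68.8  93.1 -44.9] turn 0.0053 j7 -1.247 clk 23.9 F [ 0.22 -0.21 -1.13] open 0.156
```

Request:
send_rows --pt "0 0 -30 0 -1" --pt "15 0 -70 0 -1" --pt "50 20 -70 0 -1" --pt "69 60 -70 0.005 -1" --pt "69 93 -70 0.005 -1" --pt "69 93 -70 0.005 -1" --pt "69 93 -60 0.005 -1" --pt "69 93 -60 0.005 -1"

```text
clock: 24.7
tool_pos: [0.4728, -0.1743, 0.0635]
tool_rot: [-2.343, -2.089, 0.006]
force: [-0.7, -0.6, -0.9]
opening: 0.151
```

```bash
python3 - <<'E'
from fit import *
yaw=-1.685;ex=np.array([np.cos(yaw),np.sin(yaw)]);m=np.array([.4577,-.333])
c=snap('wrist','w12');go([*(m-.160*ex),.05],yaw+np.pi/2)
s=robot.masks_of('wrist','stick_grip');f=robot.masks_of('wrist','furnace');b=robot.masks_of('wrist','boat_center')
for n,x in(('s',s),('f',f),('b',b)):
    for q in x[:2]:
        ys,xs=np.nonzero(q['pixels']);print(n,round(q['p'],2),q['xy'],xs.min(),xs.max(),ys.min(),ys.max())
st=robot.state();t=st['tool_pos']
print('pred bar',np.round(proj(c,world(STICK[0],[t[0],t[1],yaw,t[2]-.005])),1).tolist())
S=3
im=cv2.cvtColor(cv2.resize(c['img'],None,fx=S,fy=S,interpolation=3),cv2.COLOR_RGB2BGR)
draw(c,STICK[:1],[t[0],t[1],yaw,t[2]-.005],im,(255,255,0),S)
draw(c,FURN[1:],[.4577,-.333,-1.685],im,(0,0,255),S)
draw(c,BOAT,[.4636,-.291,-1.69,.042],im,(0,255,0),S)
cv2.imwrite('pics/o12.png',im[S*200:S*400,S*210:S*430])
E
```

```text
pos [ 0.4729 -0.1743  0.0639] shift [ 0.6  3.  13.8] turn -0.0 j7 -0.7 clk 24.75 F [-0.35 -0.01 -0.81] open 0.155
f 0.86 [306.7, 387.1] 276 365 318 399
b 0.79 [328.1, 387.6] 312 340 365 399
pred bar [[305.9, 220.1], [305.2, 226.2], [336.1, 220.1], [336.7, 226.3], [308.2, 368.2], [307.7, 378.8], [333.9, 368.3], [334.3, 378.9]]
```

The wrist view does not show the bar past the gripper, so I go by geometry and force. First I settle at insertion height, then advance.

Request:
send_rows --pt "0.6 3 8 0 -1" --pt "0.6 3 13.8 0 -1" --pt "0.6 3 13.8 0 -1" --pt "0.6 3 13.8 0 -1" --pt "0.6 3 13.8 0 -1"

```text
clock: 25.4
tool_pos: [0.4788, -0.1735, 0.0513]
tool_rot: [2.344, 2.091, 0.0]
force: [0.5, 0.6, -0.8]
opening: 0.157
```

```bash
cat > adv.py <<'E'
from fit import *
import sys
yaw=-1.685;ex=np.array([np.cos(yaw),np.sin(yaw)]);ey=np.array([-ex[1],ex[0]]);m=np.array([.4577,-.333])
s=robot.state();d=s['tool_pos'][:2]-m
print('bar end rel mouth mm',round((d@ex+.088)*1000,1),'lat',round(d@ey*1000,1),'F along',round(s['force'][:2]@ex,2),'lat',round(s['force'][:2]@ey,2))
go([*(m-.160*ex),.05],yaw+np.pi/2)
E
python3 adv.py
```

```text
bar end rel mouth mm -72.9 lat 2.8 F along -0.69 lat 0.47
pos [ 0.4788 -0.1735  0.0513] shift [-0.9 -2.8  1.3] turn 0.0004 j7 -0.722 clk 25.4 F [ 0.54  0.63 -0.77] open 0.157
```

Request:
send_rows --pt "0 -2.8 1 0 -1" --pt "0 -2.8 1 0 -1" --pt "0 -2.8 1 0 -1"

```text
clock: 25.7
tool_pos: [0.4759, -0.1733, 0.0503]
tool_rot: [2.344, 2.091, -0.0]
force: [0.2, -0.1, -0.4]
opening: 0.151
```

```bash
python3 adv.py
```

```text
bar end rel mouth mm -72.7 lat -0.2 F along 0.07 lat 0.21
pos [ 0.4759 -0.1733  0.0503] shift [-0.7  0.2  0.3] turn 0.0002 j7 -0.73 clk 25.7 F [ 0.2  -0.09 -0.4 ] open 0.151
```

Request:
send_rows --pt "-5 0 0 0 -1" --pt "-9 0 0 0 -1" --pt "-12 0 0 0 -1" --pt "-15 0 0 0 -1" --pt "-18 0 0 0 -1" --pt "-21 0 0 0 -1" --pt "-24 0 0 0 -1" --pt "-27 0 0 0 -1" --pt "-30 0 0 0 -1" --pt "-30 0 0 0 -1"

```text
clock: 26.7
tool_pos: [0.4724, -0.2038, 0.0502]
tool_rot: [2.345, 2.09, -0.001]
force: [-1.2, 0.5, -1.3]
opening: 0.153
```

```bash
python3 adv.py
```

```text
bar end rel mouth mm -42.0 lat -0.1 F along -0.35 lat -1.24
pos [ 0.4724 -0.2038  0.0502] shift [30.   0.1  0.2] turn -0.0007 j7 -0.659 clk 26.7 F [-1.19  0.49 -1.25] open 0.153
```

Request:
send_rows --pt "-2 0 0 0 -1" --pt "-4 0 0 0 -1" --pt "-6 0 0 0 -1" --pt "-8 0 0 0 -1"

```text
clock: 27.1
tool_pos: [0.4717, -0.2112, 0.0502]
tool_rot: [2.344, 2.091, -0.0]
force: [-0.6, 0.8, -1.6]
opening: 0.158
```

Request:
send_rows --pt "-2 0 0 0 -1" --pt "-4 0 0 0 -1" --pt "-6 0 0 0 -1"

```text
clock: 27.4
tool_pos: [0.4709, -0.2171, 0.0502]
tool_rot: [2.344, 2.091, -0.0]
force: [-0.0, -0.4, -0.8]
opening: 0.153
```

```bash
python3 adv.py
```

```text
bar end rel mouth mm -28.6 lat -0.1 F along 0.38 lat 0.01
pos [ 0.4709 -0.2171  0.0502] shift [43.4  0.1  0.2] turn 0.0002 j7 -0.625 clk 27.4 F [-0.03 -0.38 -0.83] open 0.153
```

Request:
send_rows --pt "-3 0 0 0 -1" --pt "-6 0 0 0 -1" --pt "-9 0 0 0 -1" --pt "-12 0 0 0 -1" --pt "-15 0 0 0 -1"

```text
clock: 27.9
tool_pos: [0.4692, -0.2322, 0.0502]
tool_rot: [2.344, 2.091, -0.0]
force: [-0.6, 0.4, -0.5]
opening: 0.156
```

Request:
send_rows --pt "-3 0 0 0 -1" --pt "-6 0 0 0 -1" --pt "-9 0 0 0 -1" --pt "-12 0 0 0 -1"

```text
clock: 28.3
tool_pos: [0.4679, -0.2441, 0.0502]
tool_rot: [2.344, 2.091, 0.0]
force: [-0.2, 0.5, -1.7]
opening: 0.155
```

Request:
send_rows --pt "-1 0 0 0 -1" --pt "-2 0 0 0 -1" --pt "-3 0 0 0 -1"

```text
clock: 28.6
tool_pos: [0.4676, -0.2467, 0.0502]
tool_rot: [-2.344, -2.092, -0.0]
force: [0.5, 0.5, -1.3]
opening: 0.157
```

```bash
python3 adv.py
```

```text
bar end rel mouth mm 1.1 lat -0.0 F along -0.54 lat 0.4
pos [ 0.4676 -0.2467  0.0502] shift [73.1  0.   0.2] turn 0.0005 j7 -0.552 clk 28.6 F [ 0.46  0.49 -1.34] open 0.157
```

Request:
send_rows --pt "-1 0 0 0 -1" --pt "-2 0 0 0 -1" --pt "-3 0 0 0 -1"

```text
clock: 28.9
tool_pos: [0.4673, -0.2498, 0.0503]
tool_rot: [2.344, 2.091, 0.0]
force: [0.1, 0.9, -1.1]
opening: 0.158
```

Request:
send_rows --pt "-1 0 0 0 -1" --pt "-2 0 0 0 -1" --pt "-3 0 0 0 -1"

```text
clock: 29.2
tool_pos: [0.4669, -0.2528, 0.0502]
tool_rot: [2.344, 2.091, -0.0]
force: [0.5, -0.9, -0.7]
opening: 0.156
```

Request:
send_rows --pt "-1 0 0 0 -1" --pt "-2 0 0 0 -1" --pt "-3 0 0 0 -1"

```text
clock: 29.5
tool_pos: [0.4665, -0.2558, 0.0502]
tool_rot: [2.344, 2.091, -0.0]
force: [-0.9, 0.5, -1.3]
opening: 0.158
```

Request:
send_rows --pt "-1 0 0 0 -1" --pt "-2 0 0 0 -1" --pt "-3 0 0 0 -1"

```text
clock: 29.8
tool_pos: [0.4662, -0.2588, 0.0502]
tool_rot: [2.344, 2.091, -0.0]
force: [-0.2, 0.0, -0.5]
opening: 0.157
```

Request:
send_rows --pt "-1 0 0 0 -1" --pt "-2 0 0 0 -1" --pt "-3 0 0 0 -1"

```text
clock: 30.1
tool_pos: [0.4658, -0.2618, 0.0502]
tool_rot: [2.344, 2.091, -0.0]
force: [0.2, 0.2, -2.1]
opening: 0.156
```

Request:
send_rows --pt "-1 0 0 0 -1" --pt "-2 0 0 0 -1" --pt "-3 0 0 0 -1"

```text
clock: 30.4
tool_pos: [0.4655, -0.2648, 0.0502]
tool_rot: [2.344, 2.091, 0.0]
force: [-0.0, 0.3, -0.9]
opening: 0.158
```

Request:
send_rows --pt "-1 0 0 0 -1" --pt "-2 0 0 0 -1" --pt "-3 0 0 0 -1"

```text
clock: 30.7
tool_pos: [0.4652, -0.2677, 0.0502]
tool_rot: [2.344, 2.091, -0.0]
force: [-0.4, 0.7, -1.5]
opening: 0.155
```

Request:
send_rows --pt "-1 0 0 0 -1" --pt "-2 0 0 0 -1" --pt "-3 0 0 0 -1"

```text
clock: 31.0
tool_pos: [0.4648, -0.2707, 0.0502]
tool_rot: [2.344, 2.091, -0.0]
force: [0.5, 1.0, -0.6]
opening: 0.159
```

Request:
send_rows --pt "-1 0 0 0 -1" --pt "-2 0 0 0 -1" --pt "-3 0 0 0 -1"

```text
clock: 31.3
tool_pos: [0.4645, -0.2737, 0.0502]
tool_rot: [2.344, 2.091, 0.0]
force: [0.5, 0.2, -1.3]
opening: 0.156
```

Request:
send_rows --pt "-1 0 0 0 -1" --pt "-2 0 0 0 -1" --pt "-3 0 0 0 -1"

```text
clock: 31.6
tool_pos: [0.4641, -0.2767, 0.0502]
tool_rot: [2.344, 2.091, -0.0]
force: [0.0, 1.5, -1.0]
opening: 0.157
```

Request:
send_rows --pt "-1 0 0 0 -1" --pt "-2 0 0 0 -1" --pt "-3 0 0 0 -1"

```text
clock: 31.9
tool_pos: [0.4638, -0.2796, 0.0502]
tool_rot: [2.344, 2.091, -0.0]
force: [-0.1, 0.1, -1.0]
opening: 0.157
```

Request:
send_rows --pt "-1 0 0 0 -1" --pt "-2 0 0 0 -1" --pt "-3 0 0 0 -1"

```text
clock: 32.2
tool_pos: [0.4635, -0.2826, 0.0502]
tool_rot: [2.344, 2.091, -0.0]
force: [0.1, -0.3, -0.6]
opening: 0.158
```

Request:
send_rows --pt "-1 0 0 0 -1" --pt "-2 0 0 0 -1" --pt "-3 0 0 0 -1"

```text
clock: 32.5
tool_pos: [0.4631, -0.2856, 0.0502]
tool_rot: [2.344, 2.091, -0.0]
force: [-1.3, 1.0, -1.5]
opening: 0.16
```

Request:
send_rows --pt "-1 0 0 0 -1" --pt "-2 0 0 0 -1" --pt "-3 0 0 0 -1"

```text
clock: 32.8
tool_pos: [0.4629, -0.2883, 0.0502]
tool_rot: [-2.344, -2.091, -0.001]
force: [0.3, 2.2, -0.1]
opening: 0.154
```

The force along the bore is starting to rise (2.2 N) and the advance lags. I go finer.

Request:
send_rows --pt "-0.5 0 0 0 -1" --pt "-1 0 0 0 -1" --pt "-1 0 0 0 -1"

```text
clock: 33.1
tool_pos: [0.4629, -0.2884, 0.0503]
tool_rot: [-2.343, -2.092, -0.002]
force: [0.2, 4.1, 0.9]
opening: 0.158
```

Request:
send_rows --pt "-0.4 0 0 0 -1" --pt "-0.8 0 0 0 -1" --pt "-0.8 0 0 0 -1" --pt "-0.8 0 0 0 -1"

```text
clock: 33.5
tool_pos: [0.463, -0.2884, 0.0503]
tool_rot: [-2.342, -2.092, -0.003]
force: [0.6, 6.0, 1.2]
opening: 0.157
```

```bash
python3 adv.py
```

```text
bar end rel mouth mm 43.1 lat 0.2 F along -6.07 lat -0.07
pos [ 0.463  -0.2884  0.0503] shift [115.1   0.    0.6] turn 0.0017 j7 -0.445 clk 33.5 F [0.62 6.03 1.18] open 0.157
```

Firm stop: the bar end is 43 mm behind the mouth, so the boat front is about 79 mm in, and it held 6 N with no creep. Now I draw the stick straight out.

Request:
send_rows --pt "1 0 0 0 -1" --pt "3 0 0 0 -1" --pt "7 0 0 0 -1" --pt "14 0 0 0 -1" --pt "24 0 0 0 -1" --pt "36 0 0 0 -1" --pt "50 0 0 0 -1" --pt "65 0 0 0 -1" --pt "80 0 0 0 -1" --pt "95 0 0 0 -1" --pt "110 0 0 0 -1" --pt "123 0 0 0 -1" --pt "130 0 0 0 -1" --pt "130 0 0 0 -1" --pt "130 0 -15 0 -1" --pt "130 0 -15 0 -1"

```text
clock: 35.1
tool_pos: [0.478, -0.1619, 0.0661]
tool_rot: [2.344, 2.089, 0.001]
force: [-0.3, 0.9, -1.7]
opening: 0.157
```

```bash
python3 adv.py; python3 - <<'E'
from h import *
go([.415,-.165,.006],-1.685+np.pi/2)
E
```

```text
bar end rel mouth mm -84.3 lat 0.7 F along -0.83 lat -0.43
pos [ 0.478  -0.1619  0.0661] shift [-12.3  -0.7  16.1] turn -0.0009 j7 -0.728 clk 35.1 F [-0.33  0.88 -1.74] open 0.157
pos [ 0.478  -0.1619  0.0661] shift [-10.3 -62.4  60. ] turn -0.0009 j7 -0.728 clk 35.1 F [-0.33  0.88 -1.74] open 0.157
```

Request:
send_rows --pt "-3 -25 0 0 -1" --pt "-3 -62 0 0 -1" --pt "-3 -62 25 0 -1" --pt "-3 -62 45 0 -1" --pt "-3 -62 55 0 -1" --pt "-3 -62 59 0 -1" --pt "-3 -62 60 0 -1" --pt "-3 -62 60.5 0 -1" --pt "-3 -62 60.5 0 -1"

```text
clock: 36.0
tool_pos: [0.4149, -0.1571, 0.0047]
tool_rot: [-2.344, -2.091, 0.0]
force: [-1.0, 1.8, 3.2]
opening: 0.158
```

```bash
python3 adv.py
```

```text
bar end rel mouth mm -81.9 lat -62.6 F along -1.64 lat -1.19
pos [ 0.4149 -0.1571  0.0047] shift [ -9.9  62.6 -45.3] turn 0.0001 j7 -1.356 clk 36.0 F [-0.99  1.76  3.2 ] open 0.158
```

On the desk (3 N). I release, lift clear and take a final look.

Request:
send_rows --pt "0 0 0 0 -0.4" --pt "0 0 0 0 -0.3" --pt "0 0 0 0 -0.2" --pt "0 0 0 0 -0.2" --pt "0 0 -20 0 -0.2" --pt "0 0 -60 0 -0.2" --pt "0 0 -110 0 -0.2" --pt "0 20 -160 0 -0.2" --pt "-30 40 -190 0 -0.2" --pt "-60 40 -190 0 -0.2" --pt "-60 40 -190 0 -0.2" --pt "-60 40 -190 0 -0.2" --pt "-60 40 -190 0 -0.2"

```text
clock: 37.3
tool_pos: [0.4474, -0.2202, 0.194]
tool_rot: [-2.342, -2.092, 0.001]
force: [-0.5, 0.5, -0.7]
opening: 0.397
```

```bash
python3 look.py w13; python3 - <<'E'
from fit import *
import pickle
c,M=pickle.load(open('w13.pkl','rb'))
p,f=fit([(c,M['stick_grip'][0]['pixels'].astype(np.float32))],STICK,[.415,-.157,-1.685]);print(np.round(p,4),round(f,3))
for q in('glass_adapter','tape','labels'):
    for n in('w2',):
        c2,M2=pickle.load(open(n+'.pkl','rb'))
        if M2[q] and M[q]: print(q,np.round(tri((c,M[q][0]['xy']),(c2,M2[q][0]['xy'])),3))
im=cv2.cvtColor(cv2.resize(c['img'],None,fx=2.5,fy=2.5,interpolation=3),cv2.COLOR_RGB2BGR)
cv2.imwrite('pics/o13.png',im[150:750,400:1200])
E
```

```text
pos [ 0.4475 -0.2199  0.1939] shift [ -32.9  -24.3 -136. ] turn -0.1118 j7 -0.405 clk 37.35 F [ 0.39  0.75 -0.78] open 0.401
furnace [(0.79, [335.0, 308.0], 9570, [0.446, -0.39, 0.02])]
cradle [(0.74, [340.0, 310.0], 9553, [0.452, -0.394, 0.02]), (0.47, [282.0, 136.0], 1764, [0.414, -0.186, 0.02])]
boat_center []
stick_grip [(0.93, [281.0, 136.0], 1664, [0.414, -0.186, 0.02]), (0.74, [338.0, 308.0], 9748, [0.449, -0.392, 0.02])]
glass_adapter [(0.66, [464.0, 174.0], 1185, [0.591, -0.245, 0.02]), (0.42, [489.0, 244.0], 6166, [0.62, -0.327, 0.02])]
labels [(0.67, [490.0, 243.0], 6208, [0.622, -0.326, 0.02])]
tape [(0.74, [471.0, 93.0], 2114, [0.597, -0.167, 0.02])]
[ 0.4164 -0.1576 -1.6968] 0.07
glass_adapter [ 0.6   -0.251 -0.001]
tape [ 0.597 -0.167  0.02 ]
labels [ 0.356 -0.016  0.572]
```

View pics/o13.png

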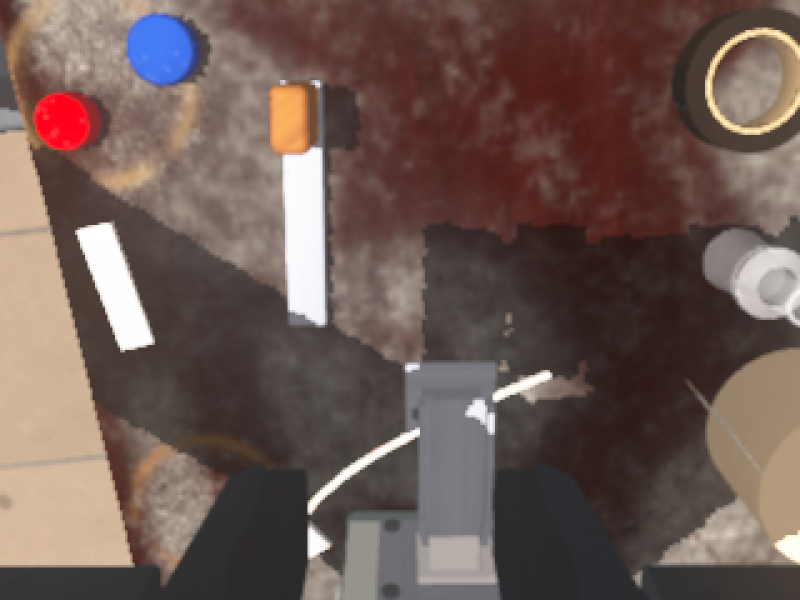

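The cradle is empty with the boat out of sight in the bore. The stick lies flat on the desk at (300,200) in the crop, clear of the furnace, and the bystanders stand where they were. I hand the job in.

```bash
python3 -c "
from plant import robot
print(robot.close_job(), robot.state()['clock'])"
```

```text
the job is handed in; nothing more can be done
the job is handed in; nothing more can be done
```

I set the boat in the cradle and fed it into the bore with the stick until it came up against a firm stop. That was with the boat front about 79 mm behind the mouth. I pressed it to about 6 N, with no movement at the stop and no reading over about 6 N. I then drew the stick out, laid it on the desk and handed the job in at about 37 s.

- **What went wrong on the way:** Two grasps shut empty. A third caught only one wall of the boat and pushed it about 6 mm on the desk. The real fingertips end about 12 mm above the TCP, which I found by touching the desk at about 5 N. I then gripped the boat deeper. I had also moved it once to a clear spot, to keep the gripper body off the glass adapter.
- **Last checks:** The final picture shows an empty cradle and the stick lying flat, clear of the furnace. The tape position matched the earlier view.
- **What did not match or could not be checked:**
  - The two-view position of the glass adapter came out about 1–2 cm off my earlier estimate.
  - The label roll's two-view position was nonsense, probably because its mask was partly hidden. Both looked unmoved in the picture.
  - The white bottle was not in the last picture.
  - The boat's contact with the thermocouple was felt only through the force.

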